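Load the coil case and shut its lid

ROBOT

A 7-joint arm with a two-finger parallel gripper is mounted at the origin on the work surface. World frame = base frame: x ahead of the robot, y to its left, z up, the work surface at z = 0. Lengths are in m, angles in rad, forces in N, time in s.
With the tool pointing down it reaches from about 0.425 to 0.825 m from the base axis. Payload 3.6 kg.
Tool frame: the origin (TCP) lies where the fingers leave the gripper's body, on its centre line; the fingertips stand 73 mm ahead of it and the grasp point (between the pads) lies 54 mm ahead of it; x points along the fingers, y is the direction in which the jaws open and shut, and the axes are right-handed (so a half turn about x gives the same grasp; the last joint's range is limited). The gripper opens to 85 mm and grips with 20 to 120 N. Pads are 22 mm wide; open, the fingers measure 114 mm over their backs; the gripper's body (76 mm by 85 mm) begins 54 mm behind the grasp point. The pads swing forward as they close: fully open they stand 13 mm farther back than shut.
Start: joints at [1.274, 0.615, -0.013, 1.423, 0.008, 1.103, -0.04], TCP at [0.174, -0.626, 0.304] pointing down, gripper open.
Joint ranges: [-3.12, 3.12], [-0.3, 2.06], [-1.34, 1.32], [0.26, 2.42], [-1.36, 4.5], [0.01, 1.98], [-2.84, 2.84]. Speed limits (rad/s): [2.79, 2.79, 3.14, 3.14, 3.14, 3.14, 3.14].

INTERFACE

Orientations are given as a unit quaternion [x, y, z, w].
In Python, from station import arm, snapshot, camera_info, ticket gives the robot as it stands. Calls block until the motion is done:
- arm.movep(position, orientation): joint-space move of the TCP to a pose.
- arm.line_to(position, velocity=0.15, ori=None): straight line of the TCP; ori=None keeps the orientation; velocity is the mean speed in m/s.
- arm.move_j(angles): joint-space move.
- arm.move_gripper(opening, effort=None): opening from 0.0 (shut) to 1.0 (fully open); effort is the grip in N (None keeps the last); returns when the fingers have stopped.
- arm.pause(seconds).
- arm.ik(position, orientation): joint angles nearest the present ones, or None.
- snapshot(name): name is "scene" or "top" or "wrist"; returns the picture (384x512x3 uint8, blue, green, red); there is no depth.
- camera_info(name): a dict with "fx", "fy", "cx", "cy" (pixels), "R" (3x3) and "t" (3): a world point X has camera coordinates R X + t; the wrist camera has in their place "T_tool_cam" (4x4, takes a point from camera to tool coordinates, whose origin is the TCP and whose axes are the tool frame's). Camera axes: x right, y down, z forward; pixel columns grow to the right and rows downward; lengths in m; the calibration is good to about 2 mm. A picture is of the moment at which its call begins: read the wrist's pose just before it. camera_info takes no time and is no camera call.
A pose or a line that the arm cannot do raises arm.MotionError and nothing moves.
- ticket.finish_job(): hands the job in, once; it reports no verdict.
Readings, each from a call of its own:
- arm.read_time(): time.
- arm.read_joint_positions(): joint angles.
- arm.read_dq(): joint speeds.
- arm.read_effort(): joint torques, N m.
- arm.read_tool_pos(): TCP position.
- arm.read_eef_rot(): TCP orientation.
- arm.read_ft_force(): force on the tool from outside, world axes, zero at the start.
- arm.read_wrist_torque(): the same for the moment, N m.
- arm.read_opening(): opening from 0.0 (shut) to 1.0 (fully open).
Only numpy, scipy, OpenCV 4.12 (cv2) and the standard library are available. Lean on these libraries where they do the work, as an engineer would, in place of code of your own. Each camera call takes 0.05 s, during which the arm holds its last target. There are 200 camera calls.

TASK

Get the wooden instrument case ready to close: the green earpiece has been left on top of the cream ceramic socket and stands above the rim, so lay it flat on the red felt beside the socket, and set the brass coil former from the bench cradle down into the two V saddles inside the case, near the hinge, dropping neither of them. Once nothing stands above the rim, shut the lid fully without slamming it, and leave the socket and the other loose things on the bench where they are.

Things in the scene. Friction and masses are not known exactly. Their poses are not given: they have to be found in the camera images.
- case: Wooden instrument case, fixed, 270 (x) x 200 (y) x 66 mm, walls and bottom 8 mm. Origin: centre of its underside, z up. x runs along the hinge; the hinge is on the edge y = -100 mm, the opening edge is y = +100 mm. A divider (22 < y < 28 mm, top at z = 38 mm) parts hinge side from felt compartment. Fixed black crystal units, top at z = 38 mm, fill 80 < |x| < 108 mm on the hinge side
- rim_mid (a point): Centre of the case's mouth, level with the rim (case x = y = 0, z = 66 mm), axes of the case. The open lid leans over the hinge-side compartment: a hand straight above the saddles is blocked by the lid; a hand leaning 25 to 40 degrees towards the opening side (case +y) passes in front of it. Straight above the felt compartment there is room for a hand
- saddle_mid (a point): Where the coil former's centre lies when seated, its length along y: case x = 0, y = -35, z = 40 mm, axes of the case. Its saddles are two pine V blocks (90 degree V, 5 mm thick, 42 mm wide at their tops, z = 41 mm) at case y = -65 and -5 mm; between them fingers have room down to the floor at z = 9 mm. Seated, the end flanges lie outside the blocks with 5 mm play each way, top 6 mm under the rim
- felt_mid (a point): Middle of the red felt floor of the opening-side compartment, on its surface: case x = 0, y = 60, z = 28 mm, axes of the case. The felt is flat and spans |x| < 127, 28 < y < 92 mm; the socket stands near its -x end (x about -60 mm), the rest is empty
- lid_hinge (a point): On the hinge axis at mid-length (case x = 0, y = -100, z = 66.5 mm). It turns with the lid: x is the hinge axis (case x), y points along the lid from hinge to free edge, z is the lid's outward normal. The lid is a flat board 270 mm (along the hinge) x 200 mm x 10 mm, its underside in the plane of the hinge axis, its outer face at z = 10 mm here
- case_lid (a joint): Lid angle in rad: 0 = shut (shut counts as under 0.02), growing as it opens. Brass stays stop it at 1.10 (63 degrees); it starts between 0.98 and 1.10. The hinge is stiff and keeps the lid where it is left; 1 to 4 N pressed on its outer face near the free edge closes it, and it then stays shut by itself
- coil: Brass coil former, a spool 88 mm long: barrel 28 mm diameter, copper winding 32 mm diameter over the middle 44 mm, a flange 40 mm diameter and 6 mm thick at each end. About 150 g. Origin at its centre, y along its axis (both ends alike; it may be rolled to any angle about y). It starts level in the bench cradle
- cradle: Pine cradle on the bench, fixed: base 60 x 110 x 10 mm with two V blocks like those in the case, at y = +-30 mm, tops at z = 43 mm. Origin: centre of its underside; the coil lies along its y axis, coil centre 42 mm above the bench. It may stand at either of two places, swapped with the tin
- earpiece: Green enamel headphone earpiece, a flat disc 54 mm diameter, 24 mm thick, about 90 g. Origin: centre of its underside, z up. It starts flat on top of the socket, its underside 58 mm above the case's underside and its top 16 mm above the rim; lying on the felt its top is 14 mm under the rim
- socket: Cream ceramic valve socket standing on the felt near its -x end, loose, 40 mm diameter, 30 mm tall. Origin: centre of its underside, z up. Stays where it is
- tin: Dark red flat tin on the bench, 100 x 70 x 22 mm, loose bystander, origin under its centre
- chassis: Aluminium chassis plate with folded edges, 90 x 120 x 28 mm, loose bystander, origin under its centre
- driver: Screwdriver lying on the bench, 180 mm long, loose bystander
- jar: Small amber glass jar, 60 mm diameter, 75 mm tall, loose bystander on the right, origin under its centre
- knob: Black bakelite knob, 40 mm diameter, 20 mm tall, loose bystander on the right, origin under its centre
- socket2: A second cream ceramic socket, 40 mm diameter, 30 mm tall, loose bystander on the right, origin under its centre
Mind the look-alikes: they are no part of the job. Of the things like the earpiece, leave any that is purple; of the rest the smaller one is meant.

How it is judged:
By the outcome, as a careful person would: the job done as asked, in the order asked, and still so for the second after the job is handed in, with the robot touching nothing.
It also fails if it takes over 67 s, if anything falls off the work surface, if the arm or the gripper's body presses on something with over 40 N, if the wrist force passes 120 N, or if a joint passes its speed limit or range.

## Working session

There is one attempt and no reset: what is moved stays moved. The work goes in short steps, each a Python script; the robot and the scene stay as the last script left them, time stands still between calls to the robot, and variables do not carry over. Pictures are saved under pics/ and viewed, about 8 in all and at most 12, crops included, and the job is handed in when it is done.

```bash
ls; mkdir -p pics
python3 - <<'E'
from station import arm, snapshot, camera_info
import cv2,numpy as np
for n in ("scene","top"):
    im=snapshot(n); cv2.imwrite(f"pics/{n}0.png",im)
    c=camera_info(n); print(n,c)
print(camera_info("wrist")); print(arm.read_time(),arm.read_eef_rot(),arm.read_tool_pos())
a=cv2.imread("pics/scene0.png");b=cv2.imread("pics/top0.png")
E
```

```text
pics
scene {'fx': 383.73018964084457, 'fy': 383.73018964084457, 'cx': 255.50818553301286, 'cy': 195.46214626155583, 'R': array([[-0.14318958,  0.98969354,  0.00185656],
       [ 0.83301495,  0.1215337 , -0.53973665],
       [-0.53439951, -0.07573812, -0.84183188]]), 't': array([ 0.11734706, -0.39998463,  1.55775139])}
top {'fx': 495.758360648498, 'fy': 495.758360648498, 'cx': 269.73525457116375, 'cy': 188.7713782259232, 'R': array([[-0.0181456 , -0.99978792,  0.00973944],
       [-0.99720681,  0.01739116, -0.07263696],
       [ 0.07245217, -0.01103028, -0.99731089]]), 't': array([-0.04242865,  0.51455831,  1.43359063])}
{'fx': 280.2977321096165, 'fy': 280.2977321096165, 'cx': 251.74487111052915, 'cy': 191.83741783014312, 'T_tool_cam': array([[-5.57680367e-04, -3.09332689e-01,  9.50953719e-01,
        -6.95174701e-02],
       [ 9.99999464e-01,  6.57119003e-04,  8.00195048e-04,
        -8.23023324e-04],
       [-8.72416246e-04,  9.50953656e-01,  3.09332157e-01,
        -8.01144784e-02],
       [ 0.00000000e+00,  0.00000000e+00,  0.00000000e+00,
         1.00000000e+00]])}
0.1 [-0.70051168 -0.0962979   0.70074893 -0.09466275] [ 0.17376642 -0.62579975  0.30285299]
```

View pics/scene0.png

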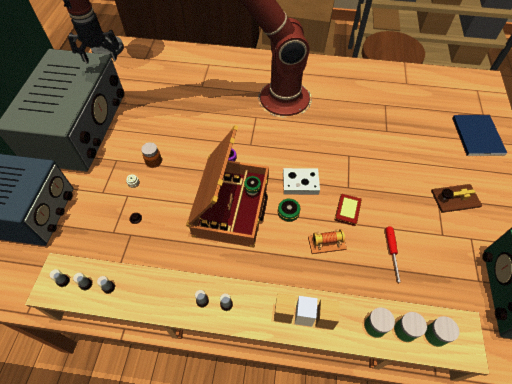

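View pics/top0.png

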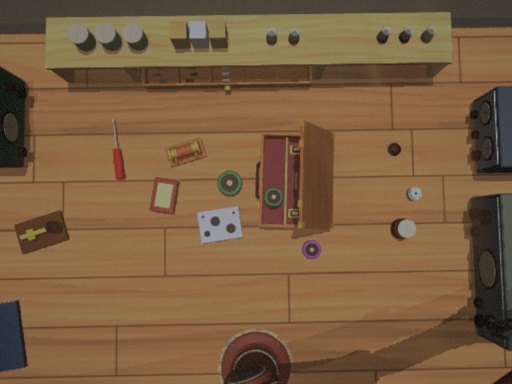

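The scene camera shows the case centred around (230,200), with the lid leaning from the left and the coil in its cradle at (328,240). The top camera shows the felt at (275,180), the earpiece on the socket at (273,197), the coil at (186,152), and the larger green and purple look-alikes outside the case. I'll zoom in on the top view.

```bash
cat > h.py <<'E'
import cv2,numpy as np
from station import arm,snapshot,camera_info,ticket
from scipy.spatial.transform import Rotation as Ro
def cast(cam,px,z):
    c=camera_info(cam); R,t=c["R"],c["t"]
    return castRt(c,R,t,px,z)
def castRt(c,R,t,px,z):
    o=-R.T@t; d=R.T@np.array([(px[0]-c["cx"])/c["fx"],(px[1]-c["cy"])/c["fy"],1.])
    return o+d*(z-o[2])/d[2]
def proj(cam,X):
    c=camera_info(cam); p=c["R"]@np.asarray(X)+c["t"]
    return np.array([c["fx"]*p[0]/p[2]+c["cx"],c["fy"]*p[1]/p[2]+c["cy"]])
def wrist(name):
    c=camera_info("wrist"); p=arm.read_tool_pos(); q=arm.read_eef_rot(); im=snapshot("wrist"); cv2.imwrite(f"pics/{name}.png",im)
    T=np.eye(4); T[:3,:3]=Ro.from_quat(q).as_matrix(); T[:3,3]=p
    M=np.linalg.inv(T@c["T_tool_cam"]); np.savez(f"pics/{name}.npz",R=M[:3,:3],t=M[:3,3])
    return im
def wcast(name,px,z):
    d=np.load(f"pics/{name}.npz"); return castRt(camera_info("wrist"),d["R"],d["t"],px,z)
def quat(xa,ya):
    "tool x along xa (fingers), tool y (jaws) near ya"
    x=np.array(xa,float); x/=np.linalg.norm(x); y=np.array(ya,float); y-=x*(x@y); y/=np.linalg.norm(y)
    return Ro.from_matrix(np.c_[x,y,np.cross(x,y)]).as_quat()
E
python3 - <<'E'
from h import *
b=cv2.imread("pics/top0.png")
cv2.imwrite("pics/top0z.png",cv2.resize(b[110:260,150:340],None,fx=4,fy=4,interpolation=cv2.INTER_CUBIC))
h=cv2.cvtColor(b,cv2.COLOR_BGR2HSV)
g=cv2.inRange(h,(40,60,25),(95,255,255))
n,l,s,c=cv2.connectedComponentsWithStats(g)
for i in range(1,n):
    if s[i,4]>60 and 150<c[i,0]<340: print("green",s[i],c[i],cast("top",c[i],.082))
E
```

```text
green [218 171  24  24 219] [229.69863014 182.97716895] [0.52737435 0.06101481 0.082     ]
green [265 188  18  18 136] [273.44117647 196.77941176] [ 0.48648666 -0.06084415  0.082     ]
```

View pics/top0z.png

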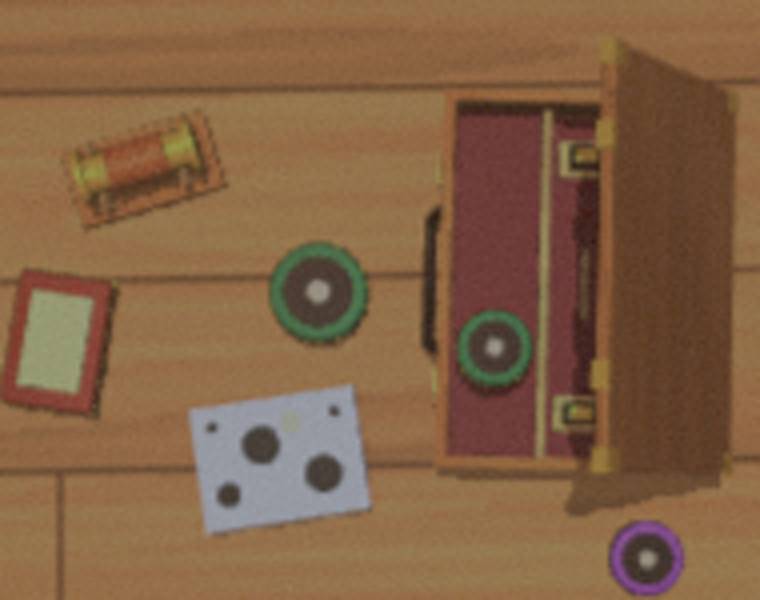

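The zoomed crop puts the front rim corners at about (448,93) and (438,468), the divider from (547,110) to (540,458), and the coil's end flanges near (88,172) and (186,140). I'll compute coarse poses, then go for a close wrist look.

Run:
```python
from h import *
z=lambda a:(150+a[0]/4,110+a[1]/4)
P=lambda a,h:cast("top",z(a),h)
f1,f0=P((448,93),.066),P((438,468),.066)
print("front",f1,f0,np.linalg.norm(f1-f0))
d1,d0=P((547,110),.038),P((540,458),.038); print("div",d1,d0)
yaw=np.arctan2((f1-f0)[1],(f1-f0)[0]); yaw2=np.arctan2((d1-d0)[1],(d1-d0)[0]); print(np.degrees([yaw,yaw2]))
# lid free edge corners: zoom (610,40)? and (735,92) hinge? 
cr=[P(a,.01) for a in((65,160),(205,112),(225,185),(85,230))]; print("cradle",np.mean(cr,0), cr)
a,b=P((88,172),.045),P((186,140),.045); print("coil",(a+b)/2,np.degrees(np.arctan2((a-b)[1],(a-b)[0])))
yw=(yaw+yaw2)/2
ex=np.array([np.cos(yw),np.sin(yw),0]);ey=np.array([-ex[1],ex[0],0])
o1=(f1+f0)/2-.1*ey; o2=(d1+d0)/2-.025*ey; print("origin",o1,o2)
O=o1.copy();O[2]=0
for th in (.98,1.04,1.1):
  L=lambda x,s,n=0:O+ex*x+ey*(-.1+s*np.cos(th)-n*np.sin(th))+np.array([0,0,.0665+s*np.sin(th)+n*np.cos(th)])
  for n in("top","scene"): print(th,n,[(proj(n,L(x,.2))).round(1) for x in(-.135,.135)])
arm_q=arm.read_joint_positions()
# IK checks
for lean in(0,.5,.6):
  for nm,c,ax,ay in(("coil",(a+b)/2,-np.array([(a-b)[1],-(a-b)[0],0]),None),("sad",O-.035*ey+[0,0,.04],ex,None),("felt",O+.06*ey+.06*ex+[0,0,.05],ex,None)):
    ax=ax/np.linalg.norm(ax); ax=ax*np.sign(ax[0]); n=np.array([-ax[1],ax[0],0])
    xa=-np.sin(lean)*n-np.cos(lean)*np.array([0,0,1]); q=quat(xa,ax)
    for s in(1,-1):
      q=quat(xa,s*ax); j=[arm.ik(c-xa*(.054+h),q) for h in(0,.15)]
      print(lean,nm,s,[None if k is None else np.round(k,2) for k in j])
```

```text
front [ 0.66973507 -0.03184164  0.066     ] [ 0.402799   -0.02025358  0.066     ] 0.2671874759199835
div [ 0.66125805 -0.10366407  0.038     ] [ 0.40852169 -0.09340866  0.038     ]
[-2.48572823 -2.32364315]
cradle [0.62501342 0.19331811 0.01      ] [array([0.63470857, 0.25239096, 0.01      ]), array([0.66887611, 0.1486931 , 0.01      ]), array([0.6140937 , 0.13436589, 0.01      ]), array([0.5823753 , 0.23782248, 0.01      ])]
coil [0.63133399 0.19354466 0.045     ] 107.36393551743846
origin [ 0.5320713  -0.12595955  0.066     ] [ 0.53384093 -0.12351435  0.038     ]
0.98 top [array([294.5, 228.7]), array([296.6, 121.4])]
0.98 scene [array([239.9, 126.7]), array([218.9, 201.5])]
1.04 top [array([298.8, 228.8]), array([300.9, 121. ])]
1.04 scene [array([236.6, 124.7]), array([214.9, 199.6])]
1.1 top [array([303.2, 228.9]), array([305.2, 120.6])]
1.1 scene [array([233.1, 122.9]), array([210.9, 197.8])]
0 coil 1 [array([-0.1 ,  0.9 , -0.41,  1.56,  0.46,  0.78, -0.4 ]), array([ 0.04,  0.77, -0.7 ,  1.45,  0.52,  1.12, -0.45])]
0 coil -1 [array([-0.54,  0.89,  0.39,  1.58, -0.44,  0.76, -2
[... 1406 characters left out ...]
, array([-0.53,  0.85, -0.31,  1.38,  0.78,  1.36, -0.81])]
0.6 coil -1 [array([-1.1 ,  1.29,  1.18,  1.54, -0.65,  0.92, -2.81]), array([-0.19,  1.09, -1.15,  1.36,  1.28,  1.84,  2.07])]
0.6 sad 1 [array([-0.24,  0.86,  0.31,  1.96,  0.78,  0.53, -0.78]), array([-0.16,  0.63, -0.06,  1.87,  0.77,  0.97, -0.8 ])]
0.6 sad -1 [array([-0.59,  1.08,  0.95,  1.97, -0.52,  0.42, -2.69]), array([-0.83,  0.96,  1.17,  1.89, -0.38,  0.75, -2.81])]
0.6 felt 1 [array([-0.29,  0.88,  0.17,  1.75,  0.67,  0.78, -0.76]), array([-0.21,  0.73, -0.19,  1.62,  0.73,  1.2 , -0.82])]
0.6 felt -1 [array([-0.79,  1.29,  1.25,  1.76, -0.79,  0.82, -2.6 ]), array([-0.92,  1.1 ,  1.3 ,  1.64, -0.51,  1.04, -2.84])]
```

Run:
```python
from h import *
yw=np.radians(-2.4); ex=np.array([np.cos(yw),np.sin(yw),0]);ey=np.array([-ex[1],ex[0],0])
arm.line_to([.174,-.626,.42],velocity=.3)
q=quat([0,0,-1],ex)
O=np.array([.533,-.1247,0])
arm.movep(O+.07*ey-.02*ex+[0,0,.36],q)
im=wrist("w1"); print(arm.read_time())
cv2.imwrite("pics/w1z.png",cv2.resize(im,(800,600),interpolation=cv2.INTER_CUBIC))
```

```text
3.0667
```

View pics/w1z.png

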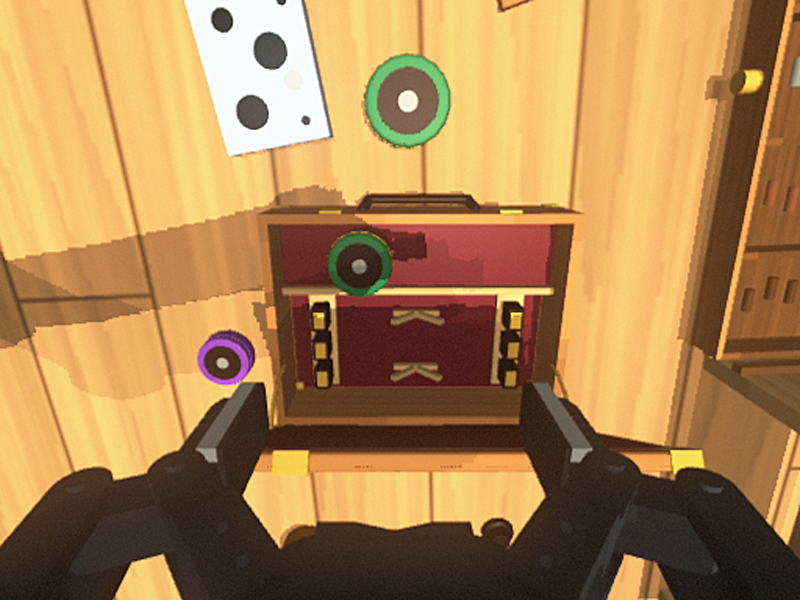

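The wrist view looks into the case: earpiece top at (359,263), front rim corners (262,213) and (580,213), saddles centred at (417,317) and (417,371), divider at row 291 (800-px scale).

Run:
```python
from h import *
W=lambda a,h:wcast("w1",(np.array(a)+.5)/1.5625-.5,h)
im=cv2.imread("pics/w1.png"); h=cv2.cvtColor(im,cv2.COLOR_BGR2HSV)
g=cv2.inRange(h,(45,90,25),(85,255,255)); g[:, :190]=0; g[:130]=0
n,l,s,c=cv2.connectedComponentsWithStats(g); i=1+np.argmax(s[1:,4]); cn=np.argwhere(l==i)[:,::-1].astype(np.float32)
e=cv2.minEnclosingCircle(cn); print(s[i],e, wcast("w1",e[0],.080))
print("hub",W((359,267),.082))
f0,f1=W((262,213),.066),W((580,213),.066); print("front",f0,f1,np.linalg.norm(f1-f0),np.degrees(np.arctan2(*(f1-f0)[[1,0]])))
i0,i1=W((281,225),.066),W((558,222),.066); print("inner",i0,i1)
d0,d1=W((283,291),.038),W((553,291),.038);print("div",d0,d1,np.degrees(np.arctan2(*(d1-d0)[[1,0]])))
for y,(a,b) in {-5:((392,312),(443,312)),-65:((391,365),(443,365))}.items():
  p,q=W(a,.041),W(b,.041); print("sad",y,p,q,(p+q)/2,np.linalg.norm(p-q))
yw=np.radians(-2.4); ex=np.array([np.cos(yw),np.sin(yw),0]);ey=np.array([-ex[1],ex[0],0])
print("O front",(f0+f1)/2-.1*ey,"div",(d0+d1)/2-.025*ey)
cv2.imwrite("pics/w1s.png",cv2.resize(im[120:280,160:376],None,fx=3.7,fy=3.7,interpolation=cv2.INTER_CUBIC))
```

```text
[210 150  41  40 598] ((229.8333282470703, 169.1666717529297), 20.52785873413086) [ 0.48864969 -0.05754438  0.08      ]
hub [ 0.48836985 -0.05905285  0.082     ]
front [ 0.41064015 -0.01408322  0.066     ] [ 0.67108751 -0.0255387   0.066     ] 0.26069916278236127 -2.5184666797811355
inner [ 0.42497447 -0.02452006  0.066     ] [ 0.6535882  -0.03211468  0.066     ]
div [ 0.41193433 -0.08955301  0.038     ] [ 0.66390964 -0.10070102  0.038     ] -2.5332553750981672
sad -5 [ 0.51272178 -0.1137833   0.041     ] [ 0.56070079 -0.1159096   0.041     ] [ 0.53671128 -0.11484645  0.041     ] 0.048026108611192025
sad -65 [ 0.50926204 -0.16887829  0.041     ] [ 0.56022037 -0.17114681  0.041     ] [ 0.5347412  -0.17001255  0.041     ] 0.051008802037627726
O front [ 0.53667627 -0.11972324  0.066     ] div [ 0.53687509 -0.12010508  0.038     ]
```

View pics/w1s.png

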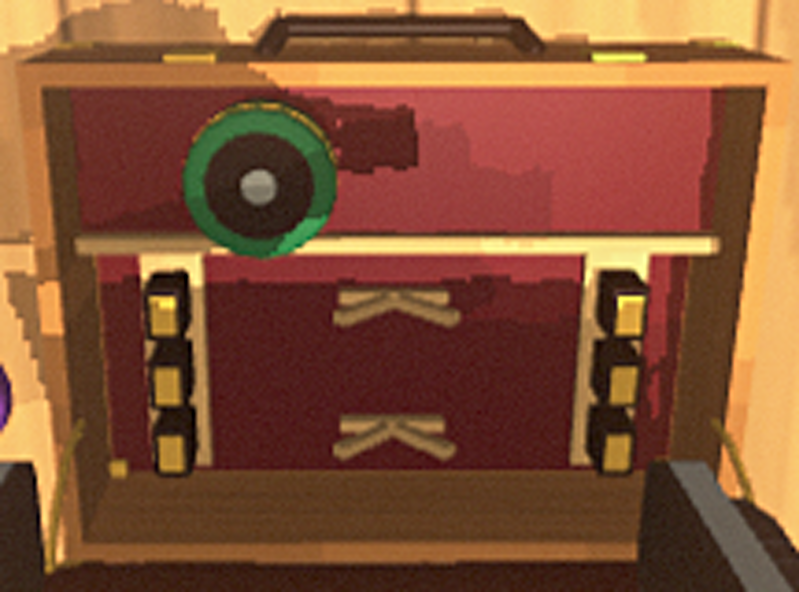

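This crop shows the rim's outer front corners at (22,62) and (790,62), its inner edge at row 86, and the saddle arm tips at (335,318)-(458,318) and (335,452)-(455,450).

Run:
```python
from h import *
W=lambda a,h:wcast("w1",((a[0]+.5)/3.7-.5+160,(a[1]+.5)/3.7-.5+120),h)
yw=np.radians(-2.5); ex=np.array([np.cos(yw),np.sin(yw),0]);ey=np.array([-ex[1],ex[0],0])
def r(n,a,b,h,y):
  p,q=W(a,h),W(b,h); print(n,np.linalg.norm(p-q).round(4),"yaw",np.degrees(np.arctan2(*(q-p)[[1,0]])).round(2),"O",((p+q)/2-y*ey).round(4))
r("rimout",(22,62),(790,62),.066,.1)
r("rimin",(43,87),(767,87),.066,.092)
r("div front",(78,237),(718,237),.038,.028)
r("div back",(78,252),(718,252),.038,.022)
r("s5",(335,316),(458,316),.041,-.005)
r("s65",(335,451),(455,449),.041,-.065)
print("ear",W((258,186),.082),W((260,183),.082))
```

```text
rimout 0.266 yaw -2.52 O [ 0.5366 -0.12    0.066 ]
rimin 0.2526 yaw -2.52 O [ 0.5364 -0.1207  0.066 ]
div front 0.2518 yaw -2.53 O [ 0.5366 -0.1195  0.038 ]
div back 0.253 yaw -2.53 O [ 0.5367 -0.1197  0.038 ]
s5 0.0492 yaw -2.54 O [ 0.5364 -0.1185  0.041 ]
s65 0.0502 yaw -1.49 O [ 0.5367 -0.1185  0.041 ]
ear [ 0.48816757 -0.05800552  0.082     ] [ 0.48892587 -0.05698136  0.082     ]
```

```bash
cat >> h.py <<'E'
yw=np.radians(-2.5); ex=np.array([np.cos(yw),np.sin(yw),0]);ey=np.array([-ex[1],ex[0],0]);ez=np.array([0,0,1.])
O=np.array([.5352,-.1215,0])
def down(p,zs,lim,vel=.03):
    f0=arm.read_ft_force()[2]
    for z in zs:
        arm.line_to([p[0],p[1],z],velocity=vel); f=arm.read_ft_force()[2]-f0
        if f>lim: break
    print("down z",round(z,4),"dF",round(f,2)); return z
E
python3 - <<'E'
from h import *
q=quat([0,0,-1],ex); E=np.array([.4875,-.0593,0])
arm.line_to(E+.23*ez,velocity=.25,ori=q)
arm.line_to(E+.131*ez,velocity=.1)
print(arm.read_ft_force()); arm.move_gripper(.3,effort=30); print("open",arm.read_opening(),arm.read_ft_force(),arm.read_tool_pos(),arm.read_time())
wrist("w2")
arm.line_to(E+.136*ez,velocity=.05); print(arm.read_ft_force()); wrist("w2b")
a=cv2.imread("pics/w2.png");b=cv2.imread("pics/w2b.png"); cv2.imwrite("pics/w2s.png",np.hstack([a[60:330,60:450],b[60:330,60:450]]))
E
```

```text
[-0.21060131  0.42024726  0.29215649]
open 0.6215245834871269 [-1.13160901 -0.08862009  5.72524676] [ 0.48768559 -0.05933963  0.13166154] 5.2917
[-0.51269909 -0.3145008  -1.02474303]
```

View pics/w2s.png

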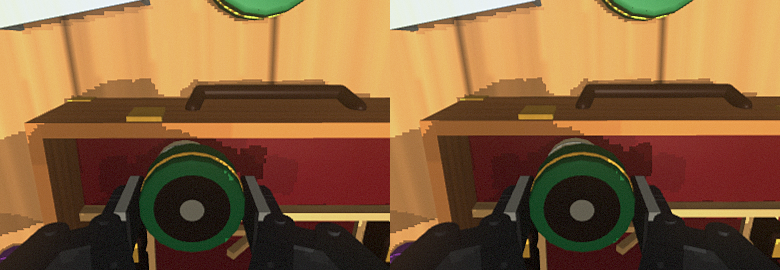

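The earpiece is gripped (opening 0.62, about 53 mm) and lifting free with its weight on the wrist. The socket stays below. Next is placing it.

Run:
```python
from h import *
E=np.array([.4875,-.0593,0]); P=E+.105*ex
arm.line_to(E+.175*ez,velocity=.1); arm.line_to(P+.175*ez,velocity=.15)
print(arm.read_ft_force(),arm.read_opening())
arm.line_to(P+.107*ez,velocity=.08)
z=down(P,np.arange(.106,.0975,-.001),1.5)
print(arm.read_ft_force()); arm.move_gripper(.72); arm.pause(.2); print(arm.read_ft_force(),arm.read_opening())
arm.line_to(P+.17*ez,velocity=.1); arm.line_to(P+.30*ez+.03*ey,velocity=.25)
wrist("w3"); print(arm.read_time(),arm.read_ft_force())
```

```text
[ 0.36068456  0.36500078 -0.29148169] 0.6168927717254407
down z 0.101 dF 5.31
[-1.24779427  0.43443143  5.21343959]
[-0.100121    0.30983943 -0.85496941] 0.7184565634207576
11.5583 [ 0.18955349  0.09932275 -0.61647272]
```

View pics/w3.png

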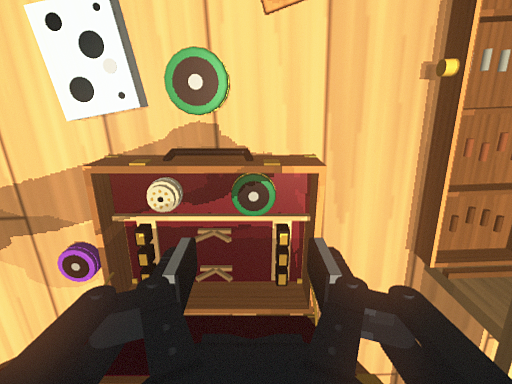

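The earpiece lies flat on the felt at (253,196), and the socket is still upright at (164,195). Now the coil.

```bash
cat >> h.py <<'E'
LEAN=.6
def leanq(ang):
    n=np.array([np.cos(ang),np.sin(ang),0]); ax=np.array([n[1],-n[0],0])
    xa=-np.sin(LEAN)*n-np.cos(LEAN)*ez
    return xa,quat(xa,ax)
E
python3 - <<'E'
from h import *
C=np.array([.632,.1955,.042]); a=np.radians(107.6); xa,q=leanq(a)
arm.move_gripper(1.0)
arm.movep(C-xa*(.054+.14),q)
im=wrist("w4"); print(arm.read_time(),arm.read_tool_pos())
cv2.imwrite("pics/w4z.png",cv2.resize(im[60:384,90:410],None,fx=1.8,fy=1.8,interpolation=cv2.INTER_CUBIC))
E
```

```text
13.1833 [0.6008592  0.29634421 0.20316603]
```

View pics/w4z.png

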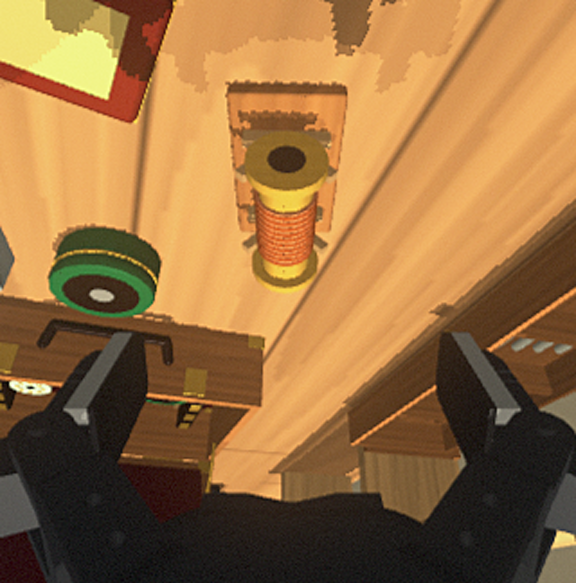

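Near flange centre (287,161), far flange centre about (285,266), winding centred at x 285. The coil axis is aligned with the tool.

Run:
```python
from h import *
W=lambda a,h:wcast("w4",((a[0]+.5)/1.8-.5+90,(a[1]+.5)/1.8-.5+60),h)
A=W((287,160),.042);B=W((285,266),.042); d=A-B; n=d/np.linalg.norm(d)
print(A,B,np.linalg.norm(d),np.degrees(np.arctan2(n[1],n[0])))
print("C from near",A-.044*n,"from far in/out",B+.038*n,B+.044*n)
# cradle base top corners
c=[W(p,.01) for p in((228,90),(347,92))];print("cradle end",c,np.mean(c,0),"C",np.mean(c,0)-.055*n)
m=[W(p,.042) for p in((258,230),(313,230))];print("wind sides",np.mean(m,0),np.linalg.norm(m[0]-m[1]))
```

```text
[0.61735816 0.23928148 0.042     ] [0.64212429 0.15413477 0.042     ] 0.08867538743481382 106.21782243814613
C from near [0.62964691 0.19703238 0.042     ] from far in/out [0.63151128 0.19062263 0.042     ] [0.62983554 0.19638387 0.042     ]
cradle end [array([0.58544112, 0.24575213, 0.01      ]), array([0.640864  , 0.26180515, 0.01      ])] [0.61315256 0.25377864 0.01      ] C [0.6285135  0.20096726 0.01      ]
wind sides [0.63212267 0.18817802 0.042     ] 0.030464696560447514
```

Run:
```python
from h import *
C=np.array([.6303,.196,.042]); a=np.radians(106.5); xa,q=leanq(a); ax=np.array([np.sin(a),-np.cos(a),0])
arm.line_to(C-xa*(.051+.10),velocity=.2,ori=q)
arm.line_to(C-xa*.051,velocity=.12)
f0=arm.read_ft_force(); arm.move_gripper(.2,effort=30); arm.pause(.2)
f=arm.read_ft_force()-f0; print("open",arm.read_opening(),"F",f,"jaw",f@ax, arm.read_time())
for k in range(4):
    if abs(f@ax)<1.5: break
    p=arm.read_tool_pos(); arm.line_to(p+ax*np.sign(f@ax)*.001,velocity=.02); f=arm.read_ft_force()-f0; print(p,f,"jaw",f@ax)
wrist("w5")
```

```text
open 0.3681642958782154 F [-6.17589643 -0.31065254  3.67088632] jaw -6.009801466186418 15.2583
[0.62091928 0.22362596 0.08436301] [-0.71859932  1.01846034  1.0883082 ] jaw -0.39974884562873636
```

View pics/w5.png

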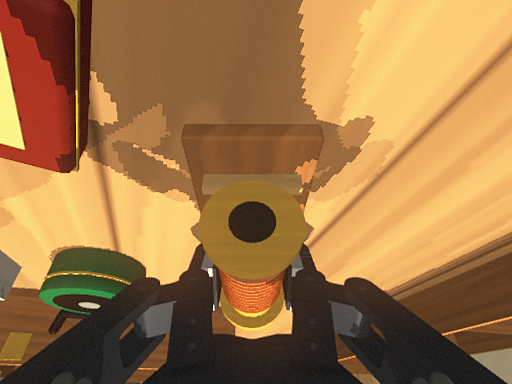

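Gripped (opening 0.37, about 31 mm) and centred by force. The near flange centre is at (252,222).

Run:
```python
from h import *
a=np.radians(106.5); n=np.array([np.cos(a),np.sin(a),0]); xa,q=leanq(a)
p=arm.read_tool_pos(); A=wcast("w5",(252,222),.042)
print("TCP",p,"A",A,"coil centre",A-.044*n); G=p+xa*.051
print("coil centre minus grip along axis",(A-.044*n-G)@n,"z grip",G[2])
arm.line_to(p+.02*ez,velocity=.06); print(arm.read_opening(),arm.read_ft_force())
p=arm.read_tool_pos()
arm.line_to(p+.16*ez,velocity=.2)
print(arm.read_time(),arm.read_ft_force(),arm.read_wrist_torque())
b=np.pi/2+yw; xb,qb=leanq(b)
S=O+[.0008,.0015,0]-.035*ey+.040*ez
T=S+.025*ez-xb*.051
for s in(.20,.10,0): print(s,np.round(arm.ik(T-xb*s,qb),2), (T-xb*s).round(3))
```

```text
TCP [0.62061324 0.22351559 0.08458106] A [0.61674835 0.23917481 0.042     ] coil centre [0.62924502 0.19698674 0.042     ]
coil centre minus grip along axis 0.0009088187677486993 z grip 0.04248894349049068
0.3624957368639101 [ 0.31824599 -1.06663114 -1.45991274]
17.0 [-0.42471278  0.04511333 -1.37459337] [0.73406651 0.18714861 0.04215244]
0.2 [-0.14  0.56 -0.17  1.78  0.72  1.16 -0.76] [ 0.541 -0.013  0.272]
0.1 [-0.07  0.66 -0.12  1.88  0.85  0.96 -0.85] [ 0.538 -0.07   0.19 ]
0 [-0.03  0.79 -0.04  1.94  1.    0.77 -0.96] [ 0.536 -0.126  0.107]
```

Run:
```python
from h import *
b=np.pi/2+yw; xb,qb=leanq(b)
S=np.array([.536,-.121,0])-.035*ey+.0405*ez
T=S+.025*ez-xb*.051
arm.movep(T-xb*.17,qb)
arm.line_to(T-xb*.05,velocity=.15); print(arm.read_ft_force(),arm.read_opening(),arm.read_time())
wrist("w6")
arm.line_to(T,velocity=.06); print(arm.read_ft_force())
im=wrist("w6b"); cv2.imwrite("pics/w6s.png",np.hstack([cv2.imread("pics/w6.png")[40:384,60:450],im[40:384,60:450]]))
```

```text
[-0.38325341 -0.65321744 -1.30573177] 0.3668436505973706 19.0083
[ 0.18792866 -0.6867757  -1.31989773]
```

View pics/w6s.png

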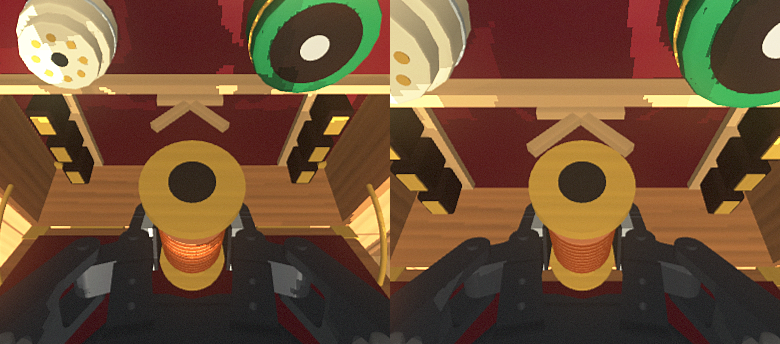

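The saddle's V (tips centred at x≈580) and the coil's hole (x≈582) line up sideways. I'll check the axial offset from the same picture.

Run:
```python
from h import *
W=lambda a,h:wcast("w6b",(a[0]-390+60,a[1]+40),h)
A=W((582,182),.065); p,q=W((528,150),.041),W((634,152),.041); m=(p+q)/2
print(A,p,q,np.linalg.norm(p-q)); d=A-m; print("ahead of face y",d@ey,"(want ~.0115) x",d@ex)
d0=W((390+0,85),.038);d1=W((660,103),.038); print("divider back edge",(W((580,103),.038)-A)@ey,"want .013")
```

```text
[ 0.53712322 -0.11086711  0.065     ] [ 0.51197501 -0.12104096  0.041     ] [ 0.56073215 -0.12473996  0.041     ] 0.04889725744344376
ahead of face y 0.012045474960220631 (want ~.0115) x 0.00024444916546171095
divider back edge 0.014808822511316329 want .013
```

Axially it's within 1–2 mm, so I'll lower it.

Run:
```python
from h import *
b=np.pi/2+yw; xb,qb=leanq(b)
T=np.array([.536,-.121,0])-.035*ey+.0405*ez-xb*.051
arm.line_to(T+.006*ez,velocity=.05); print(arm.read_ft_force())
z=down(T,T[2]+np.arange(.005,-.005,-.001),3,vel=.03); print("h",z-T[2],arm.read_ft_force())
wrist("w7")
arm.move_gripper(.75); arm.pause(.3); print(arm.read_ft_force(),arm.read_opening())
p=arm.read_tool_pos()
arm.line_to(p-xb*.06,velocity=.08); arm.line_to(p-xb*.15,velocity=.2)
im=wrist("w8"); print(arm.read_time(),arm.read_ft_force())
```

```text
[ 0.21105322  0.01288988 -1.45118729]
down z 0.0816 dF 8.24
h -0.0010000000000000009 [-2.01045302  1.5697034   6.78646463]
[-0.23581132  0.21188445 -0.91671725] 0.7518394234778363
24.6917 [ 0.01919105 -0.77709282 -0.04825387]
```

View pics/w8.png

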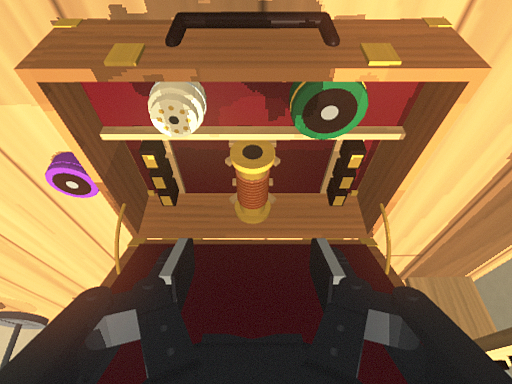

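The coil is seated in both saddles, with its near flange at (253,152), and nothing is above the rim. I'll plan the lid push and check IK before moving.

```bash
cat >> h.py <<'E'
OL=np.array([.536,-.121,0])
def lid(th,x=0.,s=.18,n=.01,k=.6,sg=1):
    "TCP pose with the closed tips on the lid's outer face at angle th"
    tip=OL+ex*x+ey*(-.1+s*np.cos(th)-n*np.sin(th))+ez*(.0665+s*np.sin(th)+n*np.cos(th))
    f=k*max(th,0); xa=np.sin(f)*ey-np.cos(f)*ez
    return tip-xa*.073,quat(xa,sg*ex)
E
python3 - <<'E'
from h import *
for k in(.45,.6):
  for x in (0,.04):
    print(k,x)
    for th in(1.3,1.0,.6,.2,0):
      p,q=lid(th,x,k=k); j=arm.ik(p,q); print(th,p.round(3),None if j is None else j.round(2))
p=arm.read_tool_pos(); print(p, arm.read_joint_positions().round(2))
q=quat(-ez,ex)
for P in([.54,-.02,.42],[.54,-.15,.45],[.54,-.28,.42]): print(P, arm.ik(P,q))
E
```

```text
0.45 0
1.3 [ 0.532 -0.223  0.303] [ 0.91  0.69 -0.63  1.52 -0.18  1.23  0.39]
1.0 [ 0.534 -0.164  0.289] [ 0.79  0.63 -0.6   1.63 -0.12  1.08  0.28]
0.6 [ 0.537 -0.098  0.247] [ 0.63  0.61 -0.59  1.77  0.07  0.87  0.03]
0.2 [ 0.539 -0.053  0.185] [ 0.42  0.65 -0.5   1.86  0.32  0.72 -0.28]
0 [ 0.539 -0.041  0.15 ] [ 0.31  0.69 -0.43  1.89  0.45  0.66 -0.44]
0.45 0.04
1.3 [ 0.572 -0.224  0.303] [ 0.85  0.75 -0.62  1.41 -0.16  1.27  0.35]
1.0 [ 0.574 -0.166  0.289] [ 0.74  0.68 -0.6   1.53 -0.09  1.12  0.24]
0.6 [ 0.577 -0.099  0.247] [ 0.58  0.66 -0.58  1.65  0.09  0.93  0.01]
0.2 [ 0.579 -0.055  0.185] [ 0.39  0.7  -0.49  1.75  0.31  0.78 -0.26]
0 [ 0.579 -0.043  0.15 ] [ 0.3   0.73 -0.43  1.78  0.43  0.72 -0.4 ]
0.6 0
1.3 [ 0.531 -0.234  0.295] [ 0.99  0.79 -0.7   1.48 -0.26  1.31  0.44]
1.0 [ 0.534 -0.173  0.284] [ 0.87  0.69 -0.66  1.61 -0.19  1.12  0.36]
0.6 [ 0.537 -0.104  0.245] [ 0.69  0.64 -0.64  1.75  0.01  0.89  0.1 ]
0.2 [ 0.539 -0.055  0.185] [ 0.45  0.66 -0.52  1.86  0.29  0.71 -0.25]
0 [ 0.539 -0.041  0.15 ] [ 0.31  0.69 -0.43  1.89  0.45  0.66 -0.44]
0.6 0.04
1.3 [ 0.571 -0.235  0.295] [ 0.93  0.84 -0.69  1.37 -0.25  1.35  0.4 ]
1.0 [ 0.574 -0.175  0.284] [ 0.82  0.74 -0.65  1.5  -0.18  1.17  0.31]
0.6 [ 0.577 -0.106  0.245] [ 0.65  0.69 -0.62  1.64  0.03  0.94  0.08]
0.2 [ 0.579 -0.057  0.185] [ 0.42  0.7  -0.51  1.74  0.29  0.78 -0.23]
0 [ 0.579 -0.043  0.15 ] [ 0.3   0.73 -0.43  1.78  0.43  0.72 -0.4 ]
[ 0.53848261 -0.04407895  0.20425969] [-0.11  0.65 -0.14  1.86  0.81  1.01 -0.84]
[0.54, -0.02, 0.42] [ 0.29320578  0.37450112 -0.43814834  1.54091719  0.1636      1.26264071
 -0.21164387]
[0.54, -0.15, 0.45] [ 0.46646038  0.38631973 -0.36090846  1.42767011  0.13671726  1.35228362
  0.05667304]
[0.54, -0.28, 0.42] [ 0.6225263   0.48117629 -0.30410726  1.35167074  0.14318911  1.33014746
  0.27320055]
```

Run:
```python
from h import *
b=np.pi/2+yw; xb,qb=leanq(b)
arm.line_to(arm.read_tool_pos()-xb*.11,velocity=.25); arm.move_gripper(0.0)
qd=quat(-ez,ex)
arm.movep([.54,0.0,.43],qd); arm.movep([.54,-.15,.45],qd); arm.movep([.535,-.30,.42],qd)
p,q=lid(1.3); arm.line_to(p,velocity=.2,ori=q)
f0=arm.read_ft_force(); print(arm.read_time(),f0,arm.read_opening())
for th in np.arange(1.25,.049,-.06):
    p,q=lid(th); arm.line_to(p,velocity=.1,ori=q); f=arm.read_ft_force()-f0; print(th.round(2),f.round(1),end=" | ")
    if np.linalg.norm(f)>15: print("STOP"); break
print(arm.read_time()); wrist("w9"); s=snapshot("scene"); cv2.imwrite("pics/scene9.png",cv2.resize(s[100:280,150:390],None,fx=3,fy=3))
```

```text
28.7417 [0.85579962 0.39406542 0.73834614] -0.004370252867689685
1.25 [-0.4 -0.5 -1.1] | 1.19 [-0.6 -0.5 -0.7] | 1.13 [-0.2 -0.7 -1.9] | 1.07 [-1.7 -1.  -1.1] | 1.01 [-0.7 -0.9 -0.3] | 0.95 [-0.3 -0.5  0.3] | 0.89 [-0.7 -0.4 -1.4] | 0.83 [-1.  -0.3 -0.8] | 0.77 [-0.9 -1.1 -0.2] | 0.71 [-1.6 -1.  -0.8] | 0.65 [-1.4 -0.2 -0.4] | 0.59 [ 0.3 -0.6 -1.3] | 0.53 [-1.2 -0.3  0.1] | 0.47 [-1.  -0.  -0.3] | 0.41 [-0.8 -0.7 -0.8] | 0.35 [-1.2 -0.4 -1.5] | 0.29 [-0.3 -1.6 -0.9] | 0.23 [-0.6 -1.  -0.4] | 0.17 [-1.3 -0.4 -0.5] | 0.11 [-1.1  0.1 -1. ] | 0.05 [-0.3 -0.6 -0.9] | 34.375
```

View pics/scene9.png

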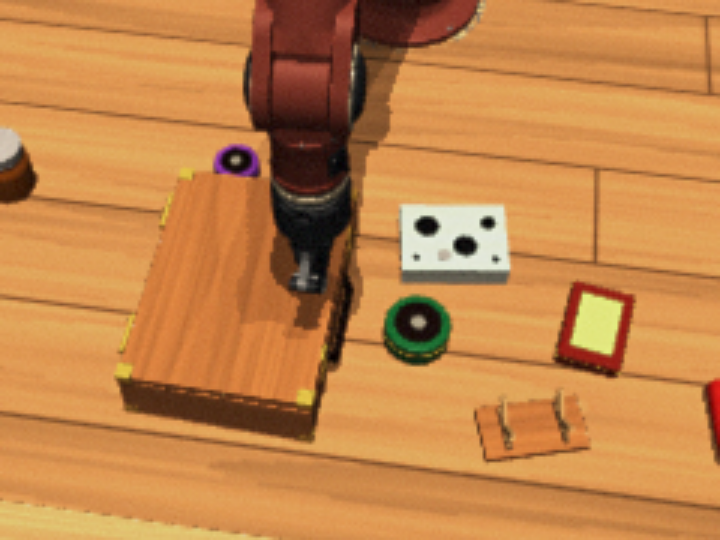

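The lid followed the fingertips and is almost shut. I'll finish slowly, with force detection.

Run:
```python
from h import *
f0=arm.read_ft_force()
for th in np.arange(.04,-.0701,-.01):
    p,_=lid(th); _,q=lid(0); arm.line_to(p,velocity=.02,ori=q); f=(arm.read_ft_force()-f0)[2]; print(th.round(2),f.round(1),end=" | ")
    if f>8: break
arm.pause(.3); print(arm.read_ft_force()-f0)
p=arm.read_tool_pos(); arm.line_to(p+.08*ez,velocity=.08); arm.line_to(p+.25*ez,velocity=.25); arm.movep([.40,-.40,.40],quat(-ez,ex))
print(arm.read_time()); snap=snapshot("scene"); t=snapshot("top")
cv2.imwrite("pics/fin.png",np.hstack([cv2.resize(snap[120:260,170:280],None,fx=3.6,fy=3.6),cv2.resize(t[110:250,240:350],None,fx=3.6,fy=3.6)]))
for n in("scene","top"):
    print(n,[proj(n,OL+ex*x+ey*(-.1+.2)+ez*(.0665+h)).round(1) for x in(-.135,.135) for h in(0,.01)])
```

```text
0.04 0.9 | 0.03 0.9 | 0.02 -0.1 | 0.01 0.5 | -0.0 -0.4 | -0.01 9.8 | [-2.53803564 -0.35855997 10.1549834 ]
39.7083
scene [array([268.7, 165.6]), array([268.8, 163.8]), array([253.5, 236.9]), array([253.5, 235.3])]
top [array([257.7, 226.1]), array([257.6, 226.1]), array([260.3, 131.3]), array([260.2, 130.7])]
```

Run:
```python
from h import *
print(arm.read_time(),arm.read_dq().max() if hasattr(arm.read_dq(),'max') else 0); print(ticket.finish_job())
```

```text
39.8083 0.008614885040997526
the job is handed in; nothing more can be done
None
```

I laid the earpiece flat on the felt, set the coil former into the two saddles, and shut the lid. I then handed the job in at 39.8 s of the 67 s allowed.

- **Earpiece:** it was released on the felt beside the socket after light contact. A wrist picture showed it lying flat and the socket upright and apparently unmoved.
- **Coil former:** it was gripped by the winding with the hand leaning, and released with the saddles carrying it. The picture afterwards showed it seated in both saddles.
- **Lid:** I swung it down along its arc with the fingertips from behind. It met a hard stop at 10 N, at about the height expected for shut (commanded angle between 0 and -0.01 rad). The arm then withdrew clear.
- **Not checked:** I had used up the 12 picture views, so I could not view the final picture. That the lid is shut rests on that stop and its force alone. The last bench view, just before the final press, showed the nearby bystanders (chassis, tin, both look-alikes) standing undisturbed.
- **Disagreement:** the top and wrist cameras disagreed by 3–5 mm on where the case stands. I worked around this with measurements relative to the wrist camera and by centring the grip on force.

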